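# Scan the carton's shipping label and hang the scanner on the rail

### The arm

A 6-joint arm with a two-finger parallel gripper is mounted at the origin on the work surface. World frame = base frame: x ahead of the robot, y to its left, z up, the work surface at z = 0. Lengths are in m, angles in rad, forces in N, time in s.
With the tool pointing down it reaches from about 0.35 to 0.975 m from the base axis. Payload 4.9 kg.
Tool frame: the origin (TCP) lies where the fingers leave the gripper's body, on its centre line; the fingertips stand 73 mm ahead of it and the grasp point (between the pads) lies 54 mm ahead of it; z points along the fingers, y is the line along which they close (so a half turn about z gives the same grasp; the last joint's range is limited). The gripper opens to 85 mm and grips with 20 to 120 N. Pads are 22 mm wide; open, the fingers measure 114 mm over their backs; the gripper's body (76 mm by 85 mm) begins 54 mm behind the grasp point. The pads swing forward as they close: fully open they stand 13 mm farther back than shut.
Start: joints at [1.189, 0.053, 1.613, -0, 1.476, -0.119], TCP at [0.162, 0.604, 0.304] pointing down, gripper open.
Joint ranges: [-3.01, 3.01], [-1.01, 2.22], [0.06, 2.58], [-1.02, 4.17], [0.09, 2.62], [-3.14, 3.14]. Speed limits (rad/s): [2.57, 2.57, 3.14, 3.14, 3.14, 3.14].

### API

Orientations are given as [roll, pitch, yaw] about the fixed x, y, z axes, in that order (R = Rz(yaw) Ry(pitch) Rx(roll)).
In Python, from bench import r, read_camera, get_calibration gives the robot as it stands.
- The arm moves only by the tool play_rows, never from a script. Its argument "plan" is a list that holds one entry, the list of rows, each a list of 4 numbers: the shift along the world's x, y, z in mm, then the turn about the world's z in degrees. In form: [[[tx, ty, tz, yaw], ...]]. A call has 1 to 20 rows; each row shifts and turns the commanded pose from where the row before left it; what a row does not reach is not made up. A row lasts 1/8 s, in which the tool goes at most 62.5 mm and 10.7 degrees, less where a joint would pass 70% of its speed; a pose out of reach is approached as far as the arm can. A call with a gripper value outside its range is refused whole. "grip" is the closure, from 0 (fully open) to 1 (shut), set as the call begins (left out, the last holds). The fingers move at their own pace and stop on an object; the grip force is fixed at half the most. Time passes only in rows, so rows that do not move let the fingers close. It gives the time, the measured TCP pose, the force, the opening and the grip force at its end, in the units of the state.
- r.read_state(): the state, without advancing time (a new reading comes with each control period).
- read_camera(name): name is "scene" or "top" or "wrist"; returns the picture (480x640x3 uint8, blue, green, red); there is no depth.
- get_calibration(name): a dict with "vertical_fov" (degrees; the focal length in pixels is half the picture's height over the tangent of half this angle, whatever the lens; pixels are square), "cx", "cy" (the principal point, pixels), "origin" and "attitude" of the camera in the world; the wrist camera has in their place "hand_eye" (4x4, takes a point from camera to tool coordinates, whose origin is the TCP and whose axes are the flange's). Camera axes: x right, y up, looking along -z (the intrinsics and any distortion apply to the point x, -y, -z); pixel columns grow to the right and rows downward; lengths in m; the calibration is good to about 2 mm. A picture is of the moment at which its call begins: read the wrist's pose just before it. get_calibration takes no time and is no camera call.
- r.sign_off(): hands the job in; it is judged then, once.
The state is a dict: "t": time; "qpos": joint angles; "joint_vel": joint speeds; "tau": joint torques, N m; "tool_pos": TCP position; "tcp_rot": TCP orientation; "wrist_force": force on the tool from outside, world axes, zero at the start; "wrist_torque": the same for the moment, N m; "grip_width": opening from 0.0 (shut) to 1.0 (fully open); "grasp_force": force on a finger pad.
Only numpy, scipy, OpenCV 4.12 (cv2) and the standard library are available. Lean on these libraries where they do the work, as an engineer would, in place of code of your own. Each camera call takes 0.05 s, during which the arm holds its last target. There are 200 camera calls.

### The job

Pick up the barcode scanner and aim it squarely at the middle of the wide shipping label on the tall carton, with its window about 6 cm from the label, and hold it still there for two seconds without touching the carton. Then put the scanner away: lower it gently onto the bar of the hanging rail, well clear of the posts, so that the bar sits up in the gap between handle and guard, and only then let go and leave it hanging there, upright and still. Leave the two cartons, the tape roll and the tape gun where they stand.

Things in the scene. Friction and masses are not known exactly. Their poses are not given: they have to be found in the camera images.
- scanner: Handheld barcode scanner, 0.3 kg, 122 mm high, standing on two legs: handle and guard. Origin on the table under the middle of the gap between them; +x is where it looks, z up. Head: flat-sided pale bar 40 mm wide (y), x -48 to 52, z 78 to 122 mm: grip it across y from above near x = 0, fingertips no lower than z = 82 mm. A black nose 48 mm wide goes on to x = 66 mm
- window (a point): Centre of the scanner's window, on the front of its nose: x = 66, y = 0, z = 100 mm in the scanner's frame; axes as the scanner
- spot (a point): Point 60 mm straight out in front of the window (x = 126, y = 0, z = 100 mm in the scanner's frame): where the scanner reads best; moves with the scanner
- crook (a point): Where the centre line of the rail's bar lies when the scanner hangs: x = 0, y = 0, z = 70 mm in the scanner's frame, bar along its y. Above the 42 mm gap between handle (x -53 to -21 mm) and guard (plate, x 21 to 31 mm); the gap is open below and to both sides and narrows to an inverted V at the top; both legs reach down to z = 0
- carton: Tall cardboard carton, 160 mm (x) by 240 mm (y) by 190 mm high, 2.5 kg, standing on the table. Origin at the centre of its underside, z up. Its +x face, turned away from the robot, carries two paper labels: high up the wide shipping label with a barcode, and low down on the other side a small square handling mark (40 mm), not to be scanned
- label (a point): Middle of the wide shipping label (100 mm wide, 60 mm high, white paper with black bars): 80 mm ahead (+x), 45 mm to +y and 140 mm above the carton's origin; x points straight out of the label, z up
- rail: Hanging rail fixed to the table: a round horizontal steel bar 14 mm thick, 260 mm long, along its y, carried by a post at each end, so the open span is about 230 mm. Origin on the table under the middle of the bar
- rail_mid (a point): Middle of the rail's bar, on its centre line, 150 mm above the table; y runs along the bar, z up
- flat_carton: Low cardboard carton without label, 130 by 190 by 65 mm, a bystander. Origin at the centre of its underside
- tape_roll: Roll of packing tape lying flat, 104 mm across, 48 mm high, a bystander. Origin at the centre of its underside
- tape_gun: Red tape gun with a roll of brown tape, about 150 by 60 by 100 mm, a bystander. Origin at the centre of its underside
Not all that is in view belongs to the job. There is more than one size of the scanner; the one meant has the size given above.

How it is judged:
On the way, in this order (a step that is already met when the one before it is completed fails the run):
1. the held scanner is aimed at the shipping label and kept still for one second: the point 60 mm before its window within 30 mm of the label's middle, square to the label within 0.3 rad (distance between spot and label below 0.03 m and angle between the x axis of scanner and the x axis of label, either way round below 0.3 rad and linear speed of scanner below 0.03 m/s and angular speed of scanner below 0.25 rad/s and contact force between scanner and the fingers above 1 N), for 1 s.
2. the scanner, still held in the fingers, is lowered over the bar: the bar lies in the gap between handle and guard, within 10 mm of its seat in height (z of crook in the frame of rail_mid between -0.01 and 0.01 m and x of crook in the frame of rail_mid between -0.015 and 0.015 m and y of crook in the frame of rail_mid between -0.09 and 0.09 m and contact force between scanner and the fingers above 1 N), for 0.1 s.
At the end, for the whole second after the job is handed in: The scanner hangs at rest on the bar, upright within 0.4 rad, the bar in the gap between handle and guard: crook within 10 mm in height and 15 mm sideways of the bar's centre line, at most 90 mm along it from its middle. Cartons, tape roll and tape gun within 20 mm of their starts (z of crook in the frame of rail_mid between -0.01 and 0.01 m and x of crook in the frame of rail_mid between -0.015 and 0.015 m and y of crook in the frame of rail_mid between -0.09 and 0.09 m and angle between scanner's own z axis and vertical below 0.4 rad and contact force between scanner and rail above 0.5 N and linear speed of scanner below 0.03 m/s and distance of each of carton, flat_carton, tape_roll, tape_gun from where it was at the start of the episode below 0.02 m); the robot touches nothing.
It fails at once if the scanner touches the tall carton (over 1 N) (contact force between scanner and carton above 1 N).
It fails at once if a carton, the tape roll or the tape gun is moved by more than 20 mm (distance of any of carton, flat_carton, tape_roll, tape_gun from where it was at the start of the episode above 0.02 m).
It also fails if it takes over 61 s, if anything falls off the work surface, if the arm or the gripper's body presses on something with over 40 N, if the wrist force passes 120 N, or if a joint passes its speed limit or range.

## Working session

There is one attempt and no reset: what is moved stays moved. The work goes in short steps, Python scripts to look and compute and a tool call to move; the robot and the scene stay as the last step left them, time stands still between calls to the robot, and variables do not carry over. Pictures are saved under pics/ and viewed, at most 10 in all, crops included, and the job is handed in when it is done.

Besides the shell and the picture viewer there is one more tool, called after "Emit:" as name(argument=value, ...), one argument or row to a line, values as JSON. play_rows: Moves the arm, as the interface text tells. Its arguments: {"type":"object","properties":{"plan":{"type":"array"},"grip":{"type":"number"}},"required":["plan"]}

```bash
ls; mkdir -p pics; python3 - <<'E'
from bench import r, read_camera, get_calibration
import cv2
for n in ("scene","top"):
    im=read_camera(n); cv2.imwrite(f"pics/{n}0.png",im)
for n in ("scene","top","wrist"): print(n,get_calibration(n))
print(r.read_state())
E
```

```text
pics
scene {'vertical_fov': 45.60901873855293, 'cx': 318.3752924836443, 'cy': 243.651256603145, 'origin': array([1.67808366, 0.36224635, 0.94912811]), 'attitude': array([0.94451599, 0.00284683, 1.85774453])}
top {'vertical_fov': 46.625400865728906, 'cx': 321.29337466742777, 'cy': 225.84478354570666, 'origin': array([0.43470558, 0.03369856, 1.32980736]), 'attitude': array([ 0.11887685,  0.00213193, -1.60122944])}
wrist {'vertical_fov': 67.45611310869259, 'cx': 318.3402827362405, 'cy': 234.83303376061139, 'hand_eye': array([[-8.06410074e-04,  9.60897903e-01,  2.76901734e-01,
         6.93244593e-02],
       [ 9.99999638e-01,  7.00035286e-04,  4.83013747e-04,
        -1.44602682e-04],
       [ 2.70285912e-04,  2.76902023e-01, -9.60898120e-01,
        -6.95585738e-02],
       [ 0.00000000e+00,  0.00000000e+00,  0.00000000e+00,
         1.00000000e+00]])}
{'t': 0.1, 'qpos': array([ 1.18901947e+00,  5.32916905e-02,  1.61416174e+00, -2.36508042e-05,
        1.47597170e+00, -1.18964046e-01]), 'joint_vel': array([-0.00146773, -0.00057648, -0.00330165,  0.00133117, -0.00141755,
       -0.00149596]), 'tau': array([-7.92788853e-06, -3.94899273e+01, -3.71365178e+01, -1.60283298e-04,
        3.88165368e-03,  1.58491673e-05]), 'tool_pos': array([0.16219634, 0.60314572, 0.30278228]), 'tcp_rot': array([-3.13977034e+00, -1.94110659e-04,  2.87878192e+00]), 'wrist_force': array([-0.47705512, -0.07994636,  0.49015439]), 'wrist_torque': array([-0.01713073, -0.06315017, -0.03526349]), 'grasp_force': 0.0, 'grip_width': 1.0015556439541762}
```

View pics/scene0.png

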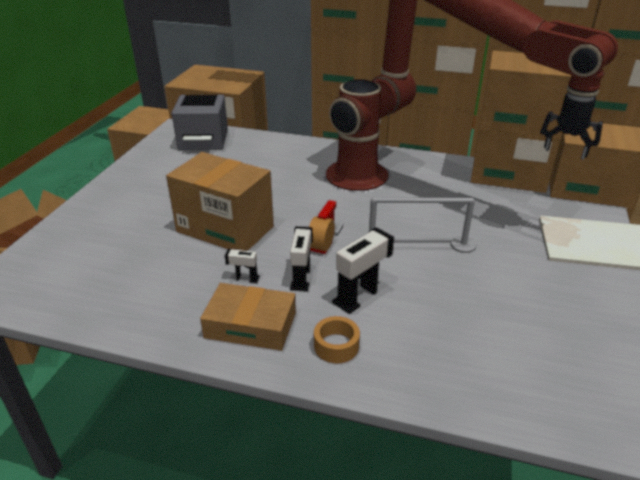

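View pics/top0.png

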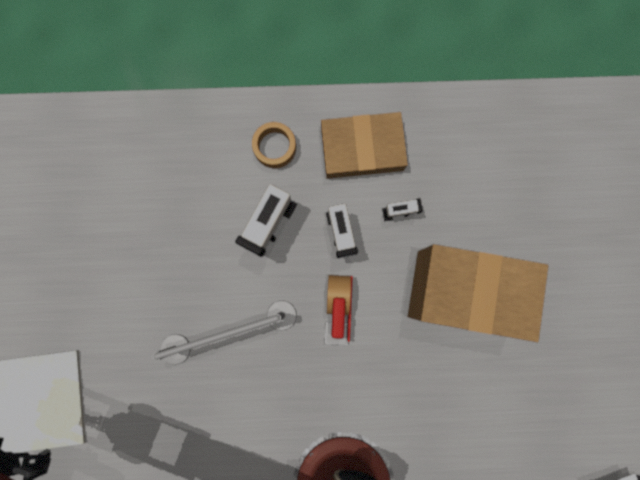

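The scene shows three white-headed scanners:
- small: scene (242,262), top (402,209)
- medium: scene (301,255), top (342,231)
- large: scene (363,265), top (265,220)

The meant one is 114 mm long, about 52 px in top, which points to the medium one. The tall carton is at scene (220,200), with its wide label at (216,205). The rail is at top (160,355)–(280,317).

```bash
cat > h.py <<'E'
from bench import r, read_camera, get_calibration
import cv2, numpy as np
from scipy.spatial.transform import Rotation as Ro
def cam(n, st=None):
    c=get_calibration(n); f=240/np.tan(np.radians(c['vertical_fov']/2))
    K=np.array([[f,0,c['cx']],[0,f,c['cy']],[0,0,1.]])
    if n=='wrist':
        T=np.eye(4); T[:3,:3]=Ro.from_euler('xyz',st['tcp_rot']).as_matrix(); T[:3,3]=st['tool_pos']
        T=T@c['hand_eye']; return K,T[:3,:3],T[:3,3]
    return K,Ro.from_euler('xyz',c['attitude']).as_matrix(),np.array(c['origin'])
def ray(C,uv):
    K,R,o=C; x=np.linalg.solve(K,np.array([uv[0],uv[1],1.])); d=R@(x*[1,-1,-1]); return o,d/np.linalg.norm(d)
def onz(C,uv,z): o,d=ray(C,uv); return o+d*(z-o[2])/d[2]
def tri(rays):
    A=sum(np.eye(3)-np.outer(d,d) for o,d in rays); b=sum((np.eye(3)-np.outer(d,d))@o for o,d in rays)
    p=np.linalg.solve(A,b); return p,[np.linalg.norm((np.eye(3)-np.outer(d,d))@(p-o))*1e3 for o,d in rays]
def proj(C,p):
    K,R,o=C; q=(R.T@(np.asarray(p)-o))*[1,-1,-1]; q=K@q; return q[:2]/q[2]
E
python3 - <<'E'
from h import *
np.set_printoptions(precision=4,suppress=True)
T=cam('top');S=cam('scene')
im=cv2.imread('pics/top0.png')
hsv=cv2.cvtColor(im,cv2.COLOR_BGR2HSV)
m=((hsv[...,2]>165)&(hsv[...,1]<40)).astype(np.uint8)
n,l,s,c=cv2.connectedComponentsWithStats(m)
for i in range(1,n):
    if 100<s[i,4]<3000 and s[i,0]>200:
        cnt=cv2.findContours((l==i).astype(np.uint8),0,2)[0][0]; rr=cv2.minAreaRect(cnt); print(rr,s[i,4])
        b=cv2.boxPoints(rr); w=[onz(T,p,.122) for p in b]; print(' ctr',onz(T,rr[0],.122),'sides mm',[1e3*np.linalg.norm(w[k]-w[k+1]) for k in (0,1)])
# tall carton top corners (top view), rail ends both views
for p in [(432,246),(547,263),(538,340),(421,322)]: print('carton',onz(T,p,.19))
print('label',tri([ray(S,(216,205))]*1+[]) if 0 else '')
for a in [(160,355),(280,317)]: print('rail',onz(T,a,.15), proj(S,onz(T,a,.15)))
E
python3 - <<'E'
import cv2
a=cv2.imread('pics/scene0.png');b=cv2.imread('pics/top0.png')
x=cv2.resize(a[150:300,160:310],(400,400),interpolation=2);y=cv2.resize(b[190:290,300:400],(400,400),interpolation=2)
cv2.imwrite('pics/c1.png',cv2.hconcat([x,y]))
E
```

```text
((264.8948974609375, 214.4426727294922), (21.468538284301758, 57.701683044433594), 28.610462188720703) 791
 ctr [0.6079 0.1546 0.122 ] sides mm [np.float64(126.80493249400988), np.float64(47.63061289801513)]
((341.2528991699219, 226.3882293701172), (42.73529815673828, 15.510525703430176), 77.47119140625) 401
 ctr [ 0.5764 -0.0116  0.122 ] sides mm [np.float64(34.06066868152438), np.float64(93.89699938135209)]
carton [ 0.5223 -0.1937  0.19  ]
carton [ 0.4803 -0.4266  0.19  ]
carton [ 0.3265 -0.3964  0.19  ]
carton [ 0.3693 -0.1633  0.19  ]
label 
rail [0.3158 0.375  0.15  ] [468.2875 199.7579]
rail [0.3862 0.1242 0.15  ] [370.5501 199.3114]
```

View pics/c1.png

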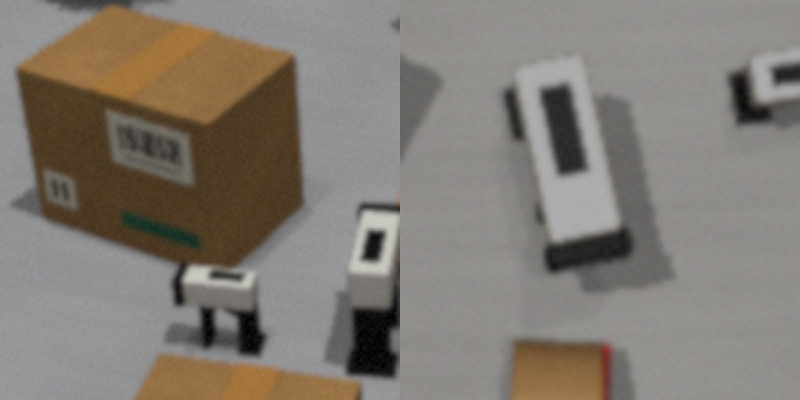

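The crop confirms the medium scanner: about 94 x 34 mm of white head in the mask, nose pointing towards the robot. The wide label is at scene (216,205) and the small mark at (182,221). Now I move the wrist camera above the scanner.

Emit:
play_rows(
  plan=[
    [[30, -44, 2, 2], [30, -44, 2, 2], [30, -44, 2, 2], [30, -44, 2, 2], [30, -44, 2, 2], [30, -44, 2, 2], [30, -44, 2, 2], [30, -44, 2, 2], [30, -44, 0, 2], [30, -44, 0, 2], [30, -44, 0, 2], [30, -44, 0, 2], [30, -44, 0, 2], [30, -44, 0, 2], [0, 0, 0, 0], [0, 0, 0, 0]],
  ],
  grip=0,
)

```text
t: 2.1
tool_pos: [0.582, -0.0122, 0.3192]
tcp_rot: [3.141, -0.001, -2.916]
wrist_force: [-0.2, 0.2, -0.4]
grip_width: 0.998
grasp_force: 0.0
```

```bash
python3 - <<'E'
from h import *
np.set_printoptions(precision=4,suppress=True)
st=r.read_state(); im=read_camera('wrist'); cv2.imwrite('pics/w1.png',im)
print(st['t'],st['tool_pos'],np.degrees(st['tcp_rot']))
np.save('w1.npy',st,allow_pickle=True)
W=cam('wrist',st)
g=cv2.cvtColor(im,cv2.COLOR_BGR2HSV); m=((g[...,2]>165)&(g[...,1]<40)).astype(np.uint8)
n,l,s,c=cv2.connectedComponentsWithStats(m)
for i in range(1,n):
    if s[i,4]>800:
        cnt=cv2.findContours((l==i).astype(np.uint8),0,2)[0][0]; rr=cv2.minAreaRect(cnt); print(rr,s[i,4])
        w=np.array([onz(W,p,.122) for p in cv2.boxPoints(rr)]);print(w,w.mean(0))
S=cam('scene');T=cam('top')
th=np.radians(-10.2);c=np.array([.4246,-.295,0]);R=Ro.from_euler('z',th).as_matrix()
print('label pred scene',c+R@[.08,.045,.14],proj(S,c+R@[.08,.045,.14]))
E
```

```text
2.1 [ 0.582  -0.0122  0.3192] [ 179.9423   -0.0721 -167.0812]
((151.4575653076172, 223.93487548828125), (77.84989929199219, 28.717317581176758), 5.572197437286377) 1568
[[ 0.6243 -0.1669  0.122 ]
 [ 0.6011 -0.1664  0.122 ]
 [ 0.5939 -0.1087  0.122 ]
 [ 0.617  -0.1079  0.122 ]] [ 0.6091 -0.1375  0.122 ]
((319.4461975097656, 245.23678588867188), (48.6931266784668, 70.1945571899414), 2.4895529747009277) 1863
[[ 0.6294 -0.0222  0.122 ]
 [ 0.5729 -0.0316  0.122 ]
 [ 0.5663  0.0047  0.122 ]
 [ 0.6225  0.0162  0.122 ]] [ 0.5978 -0.0082  0.122 ]
((553.9051513671875, 299.47052001953125), (62.389625549316406, 138.20858764648438), 49.26789093017578) 5904
[[0.6313 0.1371 0.122 ]
 [0.5399 0.189  0.122 ]
 [0.5691 0.2373 0.122 ]
 [0.6667 0.1871 0.122 ]] [0.6017 0.1876 0.122 ]
label pred scene [ 0.5113 -0.2649  0.14  ] [217.7205 204.814 ]
```

View pics/w1.png

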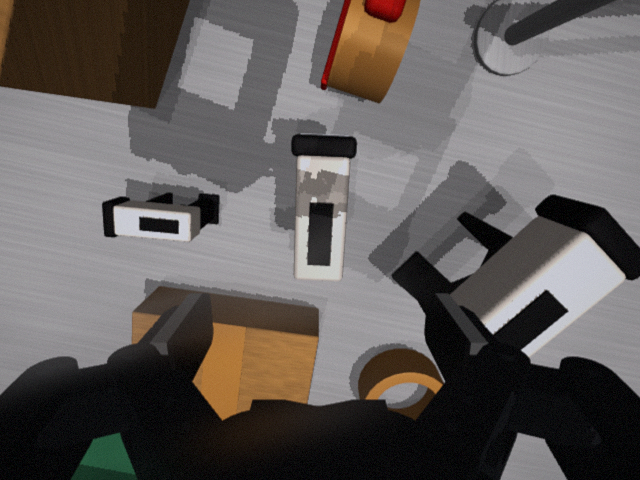

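```bash
python3 - <<'E'
from h import *
np.set_printoptions(precision=4,suppress=True)
st=np.load('w1.npy',allow_pickle=True).item(); W=cam('wrist',st);T=cam('top');S=cam('scene')
im=cv2.imread('pics/w1.png');hs=cv2.cvtColor(im,cv2.COLOR_BGR2HSV)
# side edges of pale head row by row
g=im.max(2).astype(int)
for row in (170,200,230,255,272):
    x=np.where((hs[row,280:370,2]>75)&(hs[row,280:370,1]>0))[0]+280
    d=np.diff(cv2.GaussianBlur(g[row:row+1].astype(np.float32),(5,1),0)[0])[280:370]
    print(row,'rise',280+d[:30].argmax(),'fall',280+45+d[45:].argmin())
for c in (305,335):
    print(c, g[270:290,c], g[130:165,c])
for n,w,t in (('tail',(318.5,279),(337.4,204.9)),('nosejoin',(325,157),(346.9,249.3))):
    p,e=tri([ray(W,w),ray(T,t)]);print(n,p,e,'wrist@.122',onz(W,w,.122),'top@.122',onz(T,t,.122),proj(S,p))
E
```

```text
170 rise 299 fall 348
200 rise 309 fall 345
230 rise 295 fall 343
255 rise 295 fall 368
272 rise 295 fall 340
305 [203 199 199 199 200 199 199 201 192 174 162 164 159 163 161 161 161 154
 158 157] [ 97  94  91 129  86  24   7  17  20  28  27  32  28  31  32  28  31  37
  21  23  28  24  17  16  18  75 164 196 202 208 216 215 218 214 218]
335 [202 206 205 203 203 204 204 203 201 194 180 169 162 161 162 159 161 157
 161 163] [127 128 131 134 148 104  41   7   8  19  19  26  25  18  22  25  28  26
  27  22  27  22  29  24  23  20  38 133 171 186 199 203 202 207 203]
tail [ 0.623  -0.004   0.1274] [np.float64(0.7842082754671362), np.float64(0.7842082754671077)] wrist@.122 [ 0.6248 -0.0028  0.122 ] top@.122 [ 0.6241 -0.0048  0.122 ] [297.6657 248.6019]
nosejoin [ 0.5267 -0.0207  0.1441] [np.float64(2.4765436666282565), np.float64(2.4765436666282477)] wrist@.122 [ 0.5305 -0.0195  0.122 ] top@.122 [ 0.526  -0.0222  0.122 ] [303.0241 220.7   ]
```

Both views put the tail end at z ≈ 0.122–0.127, which matches the head top. The scanner's origin is about (0.577, -0.012) with yaw 190°. Descending to grasp.

Emit:
play_rows(
  plan=[
    [[-2, 0, -25, -1], [-2, 0, -25, -1], [-1, 0, -25, -1], [0, 0, -25, 0], [0, 0, -20, 0], [0, 0, -15, 0], [0, 0, -12, 0], [0, 0, -8, 0], [0, 0, -4, 0], [0, 0, 0, 0]],
  ],
  grip=0,
)

```text
t: 3.4
tool_pos: [0.5775, -0.0126, 0.161]
tcp_rot: [-3.142, 0.0, -2.968]
wrist_force: [0.1, 0.1, -0.5]
grip_width: 0.999
grasp_force: 0.0
```

Emit:
play_rows(
  plan=[
    [[0, 0, 0, 0], [0, 0, 0, 0], [0, 0, 0, 0], [0, 0, 0, 0], [0, 0, 0, 0], [0, 0, 0, 0], [0, 0, 0, 0], [0, 0, 0, 0]],
  ],
  grip=1,
)

```text
t: 4.4
tool_pos: [0.5777, -0.0124, 0.1615]
tcp_rot: [-3.142, 0.001, -2.968]
wrist_force: [-0.4, 1.3, 6.2]
grip_width: 0.46
grasp_force: 61.3
```

Emit:
play_rows(
  plan=[
    [[0, 0, 10, 0], [0, 0, 20, 0], [10, 0, 30, 0], [20, 0, 30, 0], [30, 0, 30, 0], [27, -10, 0, 0], [0, -30, 0, -2], [0, -30, 0, -3], [0, -30, 0, -3], [0, -30, 0, -3], [0, -30, 0, -3], [0, -30, 0, -3], [0, -30, 0, -3], [0, -30, 0, 0], [0, -28, 0, 0], [0, 0, 0, 0], [0, 0, 0, 0], [0, 0, 0, 0]],
  ],
)

```text
t: 6.65
tool_pos: [0.6645, -0.2896, 0.2809]
tcp_rot: [3.141, -0.0, 2.967]
wrist_force: [0.8, -0.5, -3.2]
grip_width: 0.463
grasp_force: 61.0
```

```bash
python3 - <<'E'
from h import *
st=r.read_state(); np.save('w2.npy',st,allow_pickle=True)
a=read_camera('wrist'); st2=read_camera('scene'); t=read_camera('top')
cv2.imwrite('pics/w2.png',a);cv2.imwrite('pics/s2.png',st2);cv2.imwrite('pics/t2.png',t)
print(st['tool_pos'],np.degrees(st['tcp_rot']),st['grasp_force'])
x=cv2.resize(a,(500,375),interpolation=3); y=cv2.resize(st2[120:330,130:340],(300,300),interpolation=2)
z=cv2.resize(t[150:360,360:570],(300,300),interpolation=2)
o=np.zeros((600,800,3),np.uint8); o[:375,:500]=x;o[:300,500:]=y;o[300:,500:]=z
cv2.imwrite('pics/m2.png',o)
E
```

```text
[ 0.66448699 -0.28963903  0.28093443] [ 1.79981903e+02 -1.01084057e-02  1.69998711e+02] 61.04507088661194
```

View pics/m2.png

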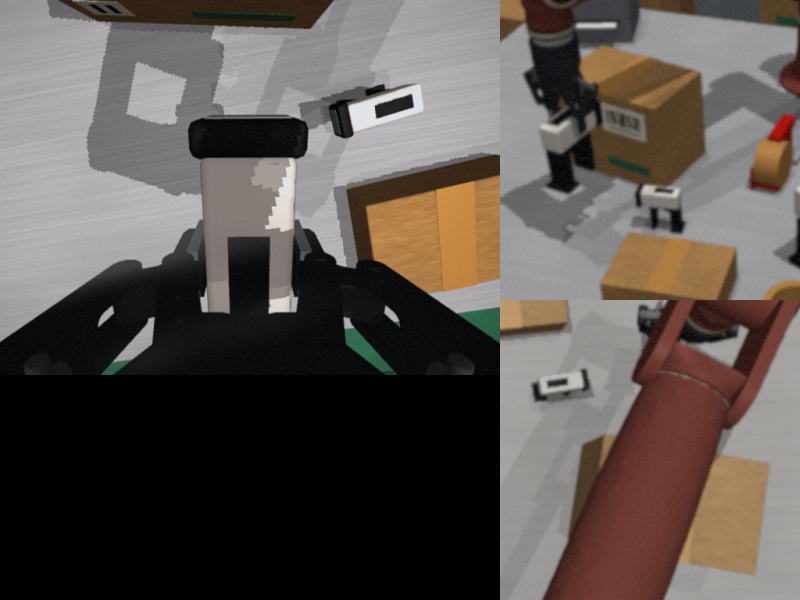

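Wrist view: the scanner sits straight in the fingers, with the nose joint at about (250,157) in the half-scale picture. The carton's lower front edge runs from (50,15) to (310,27). In the scene view the label is at full-picture (215,204).

```bash
python3 - <<'E'
from h import *
np.set_printoptions(precision=4,suppress=True)
st=np.load('w2.npy',allow_pickle=True).item(); W=cam('wrist',st);S=cam('scene');T=cam('top')
k=1.28
zt=.122+st['tool_pos'][2]-.1615
a=onz(W,(203*k,157*k),zt);b=onz(W,(297*k,157*k),zt);j=(a+b)/2
d=st['tool_pos']; th=st['tcp_rot'][2]
f=np.array([np.cos(th),np.sin(th)])
print('width',np.linalg.norm(a-b),'join ahead of TCP',(j-d)[:2]@f,'lat',(j-d)[:2]@[-f[1],f[0]],'yaw',np.degrees(np.arctan2(*(b-a)[1::-1]))+0)
im=cv2.imread('pics/w2.png'); g=cv2.cvtColor(im,cv2.COLOR_BGR2GRAY).astype(float)
pts=[]
for c in range(180,390,15):
    col=cv2.GaussianBlur(g[:70,c:c+1].astype(np.float32),(1,5),0)[:,0]; pts.append((c,np.diff(col)[10:].argmax()+10.5))
print(pts)
P=np.array([onz(W,p,0)[:2] for p in pts]); m=np.median(P,0)
v=cv2.fitLine(P.astype(np.float32),cv2.DIST_HUBER,0,.01,.01).ravel(); print('face line',v,np.degrees(np.arctan2(v[1],v[0])))
R=Ro.from_euler('z',np.radians(-10.2)).as_matrix(); nrm=R[:2,0]
print('predicted face offset',(np.array([.4246,-.295])@nrm+.08),'measured',v[2:]@nrm)
# label from first scene picture: mask of white label quad
s=cv2.imread('pics/scene0.png');hh=cv2.cvtColor(s,cv2.COLOR_BGR2HSV);q=np.zeros((480,640),np.uint8);q[185:225,195:240]=((hh[185:225,195:240,1]<75)).astype(np.uint8)
q=cv2.morphologyEx(q,cv2.MORPH_CLOSE,np.ones((5,5)));n,l,ss,c=cv2.connectedComponentsWithStats(q);i=1+ss[1:,4].argmax();uv=c[i];print('label px',uv,ss[i])
o,dd=ray(S,uv);n3=np.r_[nrm,0]
for off in (.5*0+(np.array([.4246,-.295])@nrm+.08),v[2:]@nrm): print('label',o+dd*(off-o@n3)/(dd@n3))
E
```

```text
width 0.03698607652767357 join ahead of TCP 0.04875578750144205 lat -0.00026523933695532173 yaw 79.95342562648638
[(180, np.float64(28.5)), (195, np.float64(29.5)), (210, np.float64(29.5)), (225, np.float64(30.5)), (240, np.float64(30.5)), (255, np.float64(31.5)), (270, np.float64(31.5)), (285, np.float64(32.5)), (300, np.float64(32.5)), (315, np.float64(34.5)), (330, np.float64(34.5)), (345, np.float64(34.5)), (360, np.float64(35.5)), (375, np.float64(35.5))]
face line [ 0.2076  0.9782  0.507  -0.3035] 78.01869
predicted face offset 0.5501294535380171 measured 0.5527549222343451
label px [215.9902 205.1029] [200 191  33  29 612]
label [ 0.5103 -0.2707  0.1374]
label [ 0.5132 -0.2691  0.1395]
```

Emit:
play_rows(
  plan=[
    [[0, 0, -15, 0], [0, 0, -20, 0], [0, 0, -20, 0], [0, 0, -15, 0], [0, -1, -9, 0], [-6, 0, 0, 0], [-9, 0, 0, 0], [-8, 0, 0, 0], [-5, 0, 0, 0], [0, 0, 0, 0], [0, 0, 0, 0], [0, 0, 0, 0]],
  ],
)

```text
t: 8.3
tool_pos: [0.6365, -0.2915, 0.2019]
tcp_rot: [-3.142, 0.0, 2.966]
wrist_force: [-0.2, -0.5, -2.7]
grip_width: 0.458
grasp_force: 61.2
```

```bash
python3 - <<'E'
from h import *
a=read_camera('scene');b=read_camera('wrist');cv2.imwrite('pics/s3.png',a);cv2.imwrite('pics/w3.png',b)
cv2.imwrite('pics/m3.png',cv2.hconcat([cv2.resize(a[150:300,130:280],(400,400),interpolation=2),cv2.resize(b[:400,120:520],(400,400))]))
E
```

```text
(no output)
```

View pics/m3.png

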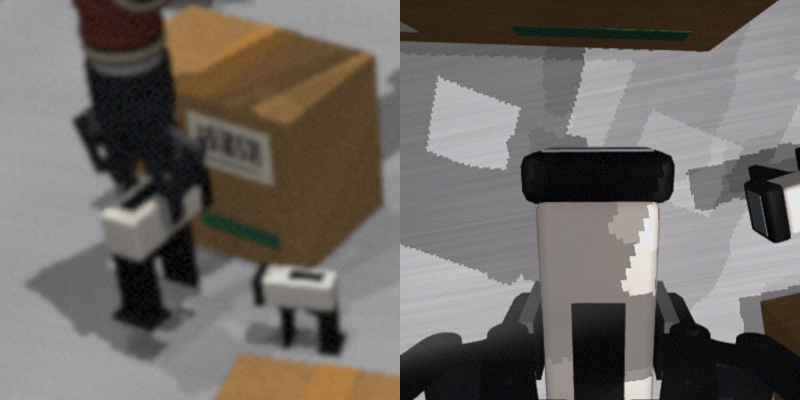

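The scanner points at the label with clear space in front of the nose. Holding for over two seconds.

Emit:
play_rows(
  plan=[
    [[0, 0, 0, 0], [0, 0, 0, 0], [0, 0, 0, 0], [0, 0, 0, 0], [0, 0, 0, 0], [0, 0, 0, 0], [0, 0, 0, 0], [0, 0, 0, 0], [0, 0, 0, 0], [0, 0, 0, 0], [0, 0, 0, 0], [0, 0, 0, 0], [0, 0, 0, 0], [0, 0, 0, 0], [0, 0, 0, 0], [0, 0, 0, 0], [0, 0, 0, 0], [0, 0, 0, 0], [0, 0, 0, 0], [0, 0, 0, 0]],
  ],
)

```text
t: 10.9
tool_pos: [0.6364, -0.2915, 0.2019]
tcp_rot: [3.142, -0.0, 2.966]
wrist_force: [-0.0, 0.0, -2.6]
grip_width: 0.464
grasp_force: 61.1
```

```bash
python3 - <<'E'
from h import *
np.set_printoptions(precision=4,suppress=True)
# rail bar: refine from the two first pictures: bar edges along the span
T=cam('top');S=cam('scene')
t=cv2.cvtColor(cv2.imread('pics/top0.png'),6);s=cv2.cvtColor(cv2.imread('pics/scene0.png'),6)
a,b=np.array([160,355.]),np.array([280,317.]);u=(b-a)/np.linalg.norm(b-a);n=np.array([-u[1],u[0]])
for k in np.linspace(.15,.85,6):
    c=a+k*(b-a); print('top',c.round(),[int(t[tuple(np.round(c+n*e).astype(int)[::-1])]) for e in range(-8,9)])
for c in range(380,465,16): print('scene',c,s[192:212,c])
E
```

```text
top [178. 349.] [148, 148, 146, 135, 136, 124, 128, 144, 151, 142, 122, 109, 118, 135, 150, 157, 154]
top [195. 344.] [129, 128, 131, 129, 122, 119, 133, 146, 147, 136, 123, 126, 126, 117, 104, 99, 98]
top [212. 339.] [133, 134, 130, 131, 119, 122, 139, 150, 146, 129, 122, 128, 128, 122, 107, 103, 104]
top [228. 333.] [131, 132, 128, 124, 117, 117, 130, 145, 150, 140, 126, 117, 117, 108, 107, 106, 105]
top [245. 328.] [135, 135, 133, 132, 121, 119, 136, 148, 149, 134, 123, 129, 131, 112, 105, 103, 103]
top [262. 323.] [131, 131, 132, 128, 120, 125, 137, 150, 146, 133, 121, 128, 123, 120, 108, 106, 103]
scene 380 [145 146 144 146 145 147 150 145 125 105 107 130 141 146 148 147 144 144
 145 149]
scene 396 [145 149 151 147 145 146 146 144 125 104 111 134 147 148 147 148 148 148
 151 150]
scene 412 [ 84  90 116 138 147 144 150 145 128 105 107 134 147 151 153 149 150 152
 150 152]
scene 428 [ 77  80  77  84  88 107 136 148 133 108 104 130 145 149 152 148 152 152
 151 151]
scene 444 [ 83  81  81  83  88 108 137 151 134 103  85  77  86  92 106 127 140 148
 149 145]
scene 460 [115  97  82  82  85 106 139 151 133 109  85  79  78  83  79  85  93  94
  93  93]
```

Aim held. Now I back off, rise, and carry it to above the bar, which is near (0.353, 0.250) with its normal at about 196°.

Emit:
play_rows(
  plan=[
    [[10, 0, 5, 0], [20, 0, 30, 0], [0, 0, 45, 0], [0, 0, 45, 0], [0, 0, 45, 0], [-20, 40, 0, 2], [-24, 42, 0, 2], [-24, 42, 0, 2], [-24, 42, 0, 2], [-24, 42, 0, 2], [-24, 42, 0, 2], [-24, 42, 0, 2], [-24, 42, 0, 2], [-24, 42, 0, 2], [-24, 42, 0, 2], [-24, 42, 0, 2], [-24, 42, 0, 2], [-24, 40, 0, 2], [-5, 0, 0, 0], [0, 0, 0, 0]],
  ],
)

```text
t: 13.4
tool_pos: [0.3534, 0.2506, 0.3726]
tcp_rot: [-3.141, 0.001, -2.863]
wrist_force: [0.2, 0.2, -2.3]
grip_width: 0.457
grasp_force: 62.1
```

Emit:
play_rows(
  plan=[
    [[0, 0, 0, 0], [0, 0, 0, 0], [0, 0, 0, 0]],
  ],
)

```text
t: 13.78
tool_pos: [0.3538, 0.25, 0.3719]
tcp_rot: [-3.142, -0.0, -2.865]
wrist_force: [0.4, -0.1, -2.6]
grip_width: 0.46
grasp_force: 62.1
```

```bash
python3 - <<'E'
from h import *
st=r.read_state(); np.save('w4.npy',st,allow_pickle=True)
a=read_camera('wrist');cv2.imwrite('pics/w4.png',a);cv2.imwrite('pics/s4.png',read_camera('scene'));cv2.imwrite('pics/t4.png',read_camera('top'))
print(st['tool_pos'],np.degrees(st['tcp_rot']))
E
```

```text
[0.35379377 0.25002251 0.37185692] [-1.79996418e+02 -5.86847544e-03 -1.64139799e+02]
```

View pics/w4.png

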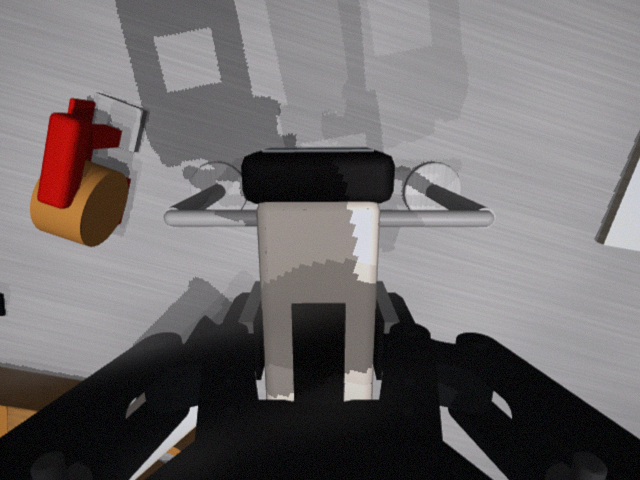

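The bar shows at rows 210–225, with ends at columns 166 and 494. It lies parallel to the scanner's y and is roughly centred. Locating its centre line.

```bash
python3 - <<'E'
from h import *
np.set_printoptions(precision=4,suppress=True)
st=np.load('w4.npy',allow_pickle=True).item();W=cam('wrist',st);S=cam('scene')
im=cv2.imread('pics/w4.png');g=cv2.cvtColor(im,6)
for c in (185,205,225,420,440,470): print(c,g[203:233,c])
d=st['tool_pos'];th=st['tcp_rot'][2];f=np.array([np.cos(th),np.sin(th)]);l=np.array([-f[1],f[0]])
for p in [(166,217.5),(494,217.5)]:
    q=onz(W,p,.15); print(q,'fwd',(q-d)[:2]@f,'lat',(q-d)[:2]@l)
p=[ray(W,(166,217.5)),ray(S,(471,199.5))];print(tri(p));p=[ray(W,(494,217.5)),ray(S,(371,199.5))];print(tri(p))
s=cv2.imread('pics/scene0.png');cc=cv2.cvtColor(s,6);print(cc[200,362:380],cc[200,460:480])
zt=.122+d[2]-.1615
j=onz(W,(318,203),zt);print('join fwd',(j-d)[:2]@f)
E
```

```text
185 [ 52  59  52  46  52  53  51  75  98 116 132 147 154 160 173 174 171 171
 170 163 157 143 126 131 156 165 162 165 164 164]
205 [ 61  63  62  64  59  75  81  84  98 117 132 147 157 162 169 173 177 171
 161 161 158 145 127 130 160 165 168 169 172 168]
225 [158 157 156 165 176 180 146  89  82  90 100 101 105 110 119 165 180 176
 165 162 157 144 127 134 164 177 178 175 174 170]
420 [177 178 177 182 195 196 173 114  90 114 127 142 154 154 161 163 170 168
 161 144 141 136 123 126 158 170 165 168 169 169]
440 [ 56  95 151 175 188 195 171 114  96 109 127 141 150 159 169 178 188 186
 171 164 164 152 133 122 158 166 169 158 162 170]
470 [ 57  53  62  52  53  52  48  65  87 110 127 136 151 159 166 174 182 181
 168 161 162 149 134 130 158 169 164 168 169 171]
[0.388  0.1271 0.15  ] fwd 0.0007144219358435483 lat 0.12757792614065877
[0.3135 0.3896 0.15  ] fwd 0.0005582618578573242 lat -0.1453049764213689
(array([0.3704, 0.2731, 0.2269]), [np.float64(113.82992008593787), np.float64(113.8299200859377)])
(array([0.3531, 0.2289, 0.2101]), [np.float64(122.83044942904307), np.float64(122.83044942904306)])
[149 147 146 148 147 143 145 138 124 110 112 118 126 125 124 124 120 124] [133 135 133 135 133 135 136 133 135 135 137 135 133 123 114 101  96  95
  88  89]
join fwd 0.04829792094544386
```

```bash
python3 - <<'E'
from h import *
np.set_printoptions(precision=4,suppress=True)
st=np.load('w4.npy',allow_pickle=True).item();W=cam('wrist',st);S=cam('scene');T=cam('top')
d=st['tool_pos'];th=st['tcp_rot'][2];f=np.array([np.cos(th),np.sin(th)]);l=np.array([-f[1],f[0]])
for w,s,t in (((166,218),(370,200),(281,317)),((494,218),(473.5,200),(158,355))):
    for rs in ([ray(W,w),ray(S,s)],[ray(W,w),ray(S,s),ray(T,t)],[ray(S,s),ray(T,t)]):
        q,e=tri(rs);print(q,np.round(e,1),'fwd',(q-d)[:2]@f,'lat',(q-d)[:2]@l)
E
```

```text
[0.389  0.1249 0.1487] [1.7 1.7] fwd 0.0003403206733862338 lat 0.12997893368800825
[0.3876 0.1239 0.148 ] [3.  0.9 2.2] fwd 0.001954890480100231 lat 0.1306012086910366
[0.386  0.1225 0.1474] [0.2 0.2] fwd 0.0038590815072893914 lat 0.13148489711145994
[0.314  0.3889 0.1507] [0.5 0.5] fwd 0.0003564426553402389 lat -0.1444439170727221
[0.3147 0.3855 0.1506] [3.6 2.9 6.4] fwd 0.0005268948329177556 lat -0.1410362407462703
[0.3151 0.3841 0.1493] [4.6 4.6] fwd 0.0006050229939848009 lat -0.1395623824690044
```

Triangulated, the bar is at z ≈ 0.15 and within 1–3 mm of the scanner's gap centre. Lowering.

Emit:
play_rows(
  plan=[
    [[-2, 0, -10, 0], [0, 0, -20, 0], [0, 0, -20, 0], [0, 0, -20, 0], [0, 0, -20, 0], [0, 0, -15, 0], [0, 0, -10, 0], [0, 0, -5, 0], [0, 0, -3, 0], [0, 0, 0, 0], [0, 0, 0, 0], [0, 0, 0, 0]],
  ],
)

```text
t: 15.42
tool_pos: [0.3515, 0.2506, 0.2493]
tcp_rot: [3.141, 0.001, -2.863]
wrist_force: [-0.9, 0.3, -3.2]
grip_width: 0.456
grasp_force: 62.2
```

```bash
python3 - <<'E'
from h import *
a=read_camera('scene');b=read_camera('wrist');cv2.imwrite('pics/s5.png',a)
cv2.imwrite('pics/m5.png',cv2.hconcat([cv2.resize(a[130:270,350:490],(400,400),interpolation=2),cv2.resize(b[:400,120:520],(400,400))]))
E
```

```text
(no output)
```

View pics/m5.png

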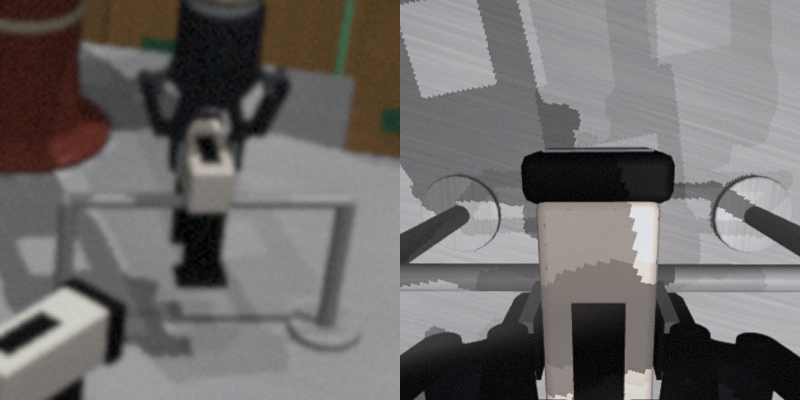

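The scanner straddles the bar: the handle is on the near side and the bar passes behind it, mid-span. No contact yet, since the wrist force is still only the scanner's weight. Lowering the last millimetres slowly.

Emit:
play_rows(
  plan=[
    [[0, 0, -1, 0], [0, 0, -1, 0], [0, 0, -1, 0], [0, 0, -1, 0], [0, 0, -1, 0], [0, 0, -1, 0], [0, 0, 0, 0], [0, 0, 0, 0]],
  ],
)

```text
t: 16.52
tool_pos: [0.3514, 0.2505, 0.2429]
tcp_rot: [3.142, 0.0, -2.863]
wrist_force: [-0.4, -0.2, -3.2]
grip_width: 0.461
grasp_force: 62.2
```

Emit:
play_rows(
  plan=[
    [[0, 0, -0.5, 0], [0, 0, -0.5, 0], [0, 0, -0.5, 0], [0, 0, -0.5, 0], [0, 0, 0, 0], [0, 0, 0, 0]],
  ],
)

```text
t: 17.27
tool_pos: [0.3516, 0.2506, 0.2424]
tcp_rot: [-3.141, 0.001, -2.863]
wrist_force: [-3.8, -1.8, 5.1]
grip_width: 0.461
grasp_force: 63.5
```

Contact: upward force of about 8 N, with a 4 N push forward, so I shift slightly forward to centre it in the V.

Emit:
play_rows(
  plan=[
    [[-1, -0.3, 0, 0], [0, 0, 0, 0], [0, 0, 0, 0]],
  ],
)

```text
t: 17.65
tool_pos: [0.351, 0.2505, 0.2421]
tcp_rot: [3.141, 0.002, -2.863]
wrist_force: [-1.3, -1.0, 4.7]
grip_width: 0.462
grasp_force: 63.1
```

Emit:
play_rows(
  plan=[
    [[-0.6, -0.2, -0.3, 0], [0, 0, 0, 0], [0, 0, 0, 0]],
  ],
)

```text
t: 18.02
tool_pos: [0.3502, 0.2503, 0.2416]
tcp_rot: [3.141, 0.002, -2.863]
wrist_force: [-0.7, -0.3, 5.3]
grip_width: 0.463
grasp_force: 63.2
```

Seated: TCP z is 0.2416 against the expected 0.2415, and the sideways force is near zero. Releasing.

Emit:
play_rows(
  plan=[
    [[0, 0, 0, 0], [0, 0, 0, 0], [0, 0, 0, 0], [0, 0, 0, 0], [0, 0, 0, 0], [0, 0, 0, 0], [0, 0, 0, 0], [0, 0, 0, 0]],
  ],
  grip=0,
)

```text
t: 19.02
tool_pos: [0.3498, 0.25, 0.2406]
tcp_rot: [-3.142, 0.0, -2.863]
wrist_force: [-0.7, -0.0, 0.2]
grip_width: 0.999
grasp_force: 0.0
```

Emit:
play_rows(
  plan=[
    [[0, 0, 5, 0], [0, 0, 10, 0], [0, 0, 20, 0], [0, 0, 30, 0], [0, 0, 30, 0], [0, 0, 30, 0], [0, 0, 0, 0], [0, 0, 0, 0], [0, 0, 0, 0], [0, 0, 0, 0], [0, 0, 0, 0], [0, 0, 0, 0]],
  ],
)

```text
t: 20.52
tool_pos: [0.3497, 0.25, 0.3654]
tcp_rot: [-3.142, -0.0, -2.863]
wrist_force: [-0.1, 0.6, -0.0]
grip_width: 1.0
grasp_force: 0.0
```

```bash
python3 - <<'E'
from h import *
a=read_camera('scene');b=read_camera('wrist');c=read_camera('top')
for i in range(6): a2=read_camera('scene')
print(np.abs(a2[130:270,350:490].astype(int)-a[130:270,350:490]).mean())
o=cv2.imread('pics/top0.png');d=(np.abs(c[100:345,300:560].astype(int)-o[100:345,300:560]).max(2)>60).sum();print(d)
cv2.imwrite('pics/m6.png',cv2.hconcat([cv2.resize(a2[130:270,350:490],(400,400),interpolation=2),cv2.resize(b[:400,120:520],(400,400))]))
E
```

```text
2.17515306122449
375
```

View pics/m6.png

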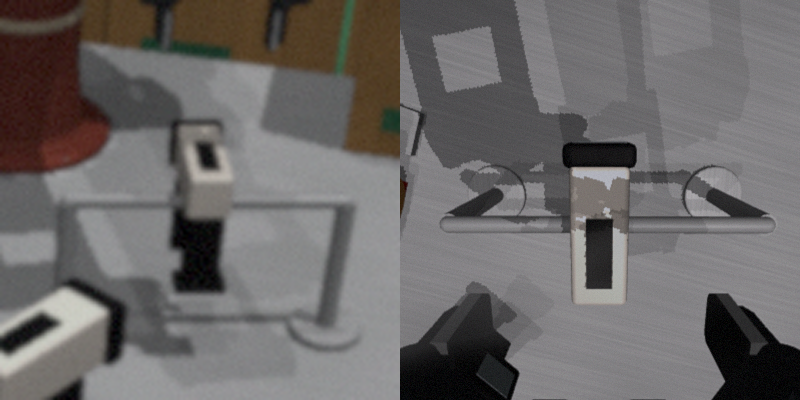

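The scanner hangs mid-bar, upright and still, and the gripper is clear. Handing in.

```bash
python3 -c "
from bench import r
print(r.sign_off())"
```

```text
the job is handed in; nothing more can be done
None
```

I aimed the scanner at the shipping label and held it there for over 2 s. It now hangs still and upright on the rail bar, gripper clear, and the job is handed in; no verdict came back.

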